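Level a gel casting platform with a wedge

TASK

The gel casting platform slopes down towards its free edge. Take the tapered wedge from the bench and push its thin end in under the low edge, between the two short feet, until the platform sits level; leave the wedge lying flat on the bench holding it there, let go, and leave everything else on the bench where it is.

Things in the scene. Friction and masses are not known exactly. Their poses are not given: they have to be found in the camera images.
- stand: Grey stand fixed to the bench, carrying the platform's pivot. Origin: on the bench directly below the middle of the platform's low free edge (as when level). x is level, square to that edge, pointing in under the platform to the pivot, 200 mm away and 30 mm above the bench; y along the edge, z up. The bench in front of the edge is clear.
- platform (a joint): Tilt of the white platform about its pivot, rad: 0 is level, about -0.10 the start (free edge down on its feet), positive is free edge too high (stop at 0.08). It turns freely and sinks back under its own weight (3 to 4 N at the free edge). Plate 210 x 200 mm, 10 mm thick; a clear tray and a comb on it, up to 54 mm above its underside, begin 70 mm behind the free edge.
- platform_edge (a point): Middle of the lower corner line of the platform's free edge, moving with it: 10 mm above the bench at the start, 30 mm when level. x points to the pivot, z up out of the plate. Two rubber feet (18 mm across, 9.5 mm high) hang under the plate 12 mm behind the edge, 88 mm to each side of the middle.
- wedge_grip (a point): Centre of the heel of the loose white plastic wedge (0.11 to 0.23 kg, 164 x 36 mm), which lies flat, thin end roughly towards the platform. The heel is a block 44 x 36 mm, 40 mm high. x points along the wedge to the thin end, z up. From 22 to 142 mm along x the top slopes evenly from 40 down to 4 mm high (30 mm high at 55 mm along x). Left under the platform it stays put by friction.
- wedge_tip (a point): The middle of the lower edge of the wedge's thin end (4 mm thick there), 142 mm along x from wedge_grip and 20 mm below it.
- spacer: Bystander: plain white rectangular block, 90 x 36 x 40 mm, no taper; origin at the centre of its underside. It and the wedge, of the same plastic, lie side by side, either one nearer the robot.
- dish: Bystander: clear round dish with lid, 94 mm across, 16 mm high, beside the platform; origin at its underside.
- pipette: Bystander: white hand pipette lying beside the platform on the robot's side, 240 mm long, 24 mm high; origin at its underside.
- bottle: Bystander: capped glass bottle, 72 mm across, 150 mm high; origin at its underside.
- rack: Bystander: white tube rack, 60 x 160 mm, 74 mm high; origin at its underside.
- beaker: Bystander: glass beaker, 72 mm across, 85 mm high, near the robot; origin at its underside.
- tipbox: Bystander: grey box with clear lid, 85 x 120 x 65 mm; origin at its underside.
Things that resemble listed ones, but are neither listed nor needed, are in the scene too. Leave any orange or turquoise look-alike of the part that bears wedge_grip alone.

How it is judged:
By the outcome, as a careful person would: the job done as asked, in the order asked, and still so for the second after the job is handed in, with the robot touching nothing.
It also fails if it takes over 48 s, if anything falls off the work surface, if the arm or the gripper's body presses on something with over 40 N, if the wrist force passes 120 N, or if a joint passes its speed limit or range.

ROBOT

A 6-joint arm with a two-finger parallel gripper is mounted at the origin on the work surface. World frame = base frame: x ahead of the robot, y to its left, z up, the work surface at z = 0. Lengths are in m, angles in rad, forces in N, time in s.
With the tool pointing down it reaches from about 0.375 to 0.9 m from the base axis. Payload 3.1 kg.
Tool frame: the origin (TCP) lies at the very end of the fingers, on their centre line; the grasp point (between the pads) lies 19 mm behind it (manip.grasp_offset is the distance from the TCP to the grasp point, in m); x points along the fingers, z is the direction in which the jaws open and shut, and the axes are right-handed (so a half turn about x gives the same grasp; the last joint's range is limited). The gripper opens to 85 mm and grips with 20 to 120 N. Pads are 22 mm wide; open, the fingers measure 114 mm over their backs; the gripper's body (76 mm by 85 mm) begins 54 mm behind the grasp point. The pads swing forward as they close: fully open they stand 13 mm farther back than shut.
Start: joints at [-1.355, 0.527, 1.433, -0, 1.181, -0.178], TCP at [0.24, -0.577, 0.231] pointing down, gripper open.
Joint ranges: [-3.08, 3.08], [-0.75, 2.2], [0.22, 2.44], [-1.43, 4.57], [0, 2.65], [-2.85, 2.85]. Speed limits (rad/s): [2.79, 2.79, 3.14, 3.14, 3.14, 3.14].

INTERFACE

Orientations are given as a unit quaternion [x, y, z, w].
In Python, from station import manip gives the robot as it stands.
- The arm moves only by the tool send_rows, never from a script. Its argument "steps" is a list that holds one entry, the list of rows, each a list of 5 numbers: the closure, from 0 (fully open) to 1 (shut), then the shift along the world's x, y, z in m, then the turn about the world's z in rad. A call has 1 to 8 rows; each row is the pose to reach, as a shift and turn from the pose commanded when the call began; what a row does not reach only later rows make up. A row lasts 1/8 s, in which the tool goes at most 62.5 mm and 10.7 degrees, less where a joint would pass 70% of its speed; a pose out of reach is approached as far as the arm can. A call with a gripper value outside its range is refused whole. The fingers move at their own pace and stop on an object; "grip_force" is the grip in N (left out, the last holds). Time passes only in rows, so rows that repeat a pose let the fingers close. It gives the time, the measured TCP pose, the force and the opening at its end, in the units of the state.
- manip.sense(): the state, without advancing time (a new reading comes with each control period).
- manip.snapshot(name): name is "side" or "top" or "wrist"; returns the picture (400x640x3 uint8, red, green, blue); there is no depth.
- manip.camera_params(name): a dict with "fx", "fy", "cx", "cy" (pixels), "T" (4x4, takes a point from camera to world coordinates); the wrist camera has in their place "tool_from_camera" (4x4, takes a point from camera to tool coordinates, whose origin is the TCP and whose axes are the tool frame's). Camera axes: x right, y down, z forward; pixel columns grow to the right and rows downward; lengths in m; the calibration is good to about 2 mm. The wrist camera is an equidistant fisheye: a pixel r from the principal point sees the ray r / f radians off the axis. A picture is of the moment at which its call begins: read the wrist's pose just before it. camera_params takes no time and is no camera call.
- manip.sign_off(): hands the job in, once; it reports no verdict.
The state is a dict: "t": time; "q": joint angles; "qd": joint speeds; "tau": joint torques, N m; "tcp_pos": TCP position; "tool_rot": TCP orientation; "force": force on the tool from outside, world axes, zero at the start; "ft_torque": the same for the moment, N m; "finger_gap": opening from 0.0 (shut) to 1.0 (fully open).
Only numpy, scipy, OpenCV 4.12 (cv2) and the standard library are available. Lean on these libraries where they do the work, as an engineer would, in place of code of your own. Each camera call takes 0.05 s, during which the arm holds its last target.

## Working session

There is one attempt and no reset: what is moved stays moved. The work goes in short steps, Python scripts to look and compute and a tool call to move; the robot and the scene stay as the last step left them, time stands still between calls to the robot, and variables do not carry over. Pictures are saved under pics/ and viewed, and the job is handed in when it is done.

Besides the shell and the picture viewer there is one more tool, called after "Call:" in YAML: its name, and indented under it one key for each argument. send_rows: Moves the arm, as the interface text tells. Its arguments: {"type":"object","properties":{"steps":{"type":"array","items":{"type":"array","items":{"type":"array","items":{"type":"number"}}}},"grip_force":{"type":"number"}},"required":["steps"]}

```bash
ls; mkdir -p pics
python3 - <<'E'
from station import manip
import cv2
s=manip.sense();print(s)
for n in("side","top","wrist"):
    p=manip.camera_params(n);print(n,p)
    im=manip.snapshot(n);cv2.imwrite(f"pics/{n}0.png",im[:,:,::-1])
E
```

```text
pics
{'t': 0.0, 'q': array([-1.35549442e+00,  5.28479719e-01,  1.43390940e+00,  1.70854974e-06,
        1.18138051e+00, -1.78505032e-01]), 'qd': array([ 2.75141264e-04,  7.95335067e-05, -2.35707729e-04,  8.46308972e-04,
       -1.10016018e-05,  1.86181433e-03]), 'tau': array([-1.34222864e-03, -4.42352879e+01, -1.78026259e+01, -2.59196604e-04,
        8.33981729e-03,  1.15823485e-05]), 'tcp_pos': array([ 0.23968626, -0.57643949,  0.23032303]), 'tool_rot': array([ 0.39305624,  0.58870862, -0.39198716,  0.58760107]), 'force': array([-0.3065631 ,  0.11161251,  0.14294225]), 'ft_torque': array([-0.04043625, -0.0049445 , -0.03140087]), 'finger_gap': 1.0022505858285005}
side {'fx': 389.06025068226296, 'fy': 389.06025068226296, 'cx': 315.69030826994623, 'cy': 198.30580526844057, 'T': array([[-0.87870542, -0.33498661,  0.34008933,  0.11200789],
       [-0.47701975,  0.64324719, -0.59890335,  0.75572799],
       [-0.0181369 , -0.68848894, -0.72502002,  0.94790376],
       [ 0.        ,  0.        ,  0.        ,  1.        ]])}
top {'fx': 420.9435537355916, 'fy': 420.9435537355916, 'cx': 311.23835011450734, 'cy': 196.3333449974192, 'T': array([[ 0.0207368 , -0.99660925,  0.07962398,  0.41271156],
       [-0.99974115, -0.02141565, -0.00768112,  0.02086318],
       [ 0.00936027, -0.07944409, -0.99679538,  1.5297842 ],
       [ 0.        ,  0.        ,  0.        ,  1.        ]])}
wrist {'fx': 309.70691628693146, 'fy': 309.70691628693146, 'cx': 320.45766522825795, 'cy': 196.79820692967206, 'tool_from_camera': array([[-1.37777348e-03, -3.26998291e-01,  9.45023925e-01,
        -1.42772937e-01],
       [-7.09143845e-04, -9.45024265e-01, -3.26999443e-01,
         8.26488619e-02],
       [ 9.99998799e-01, -1.12068906e-03,  1.07014054e-03,
        -7.18313744e-04],
       [ 0.00000000e+00,  0.00000000e+00,  0.00000000e+00,
         1.00000000e+00]])}
```

View pics/top0.png

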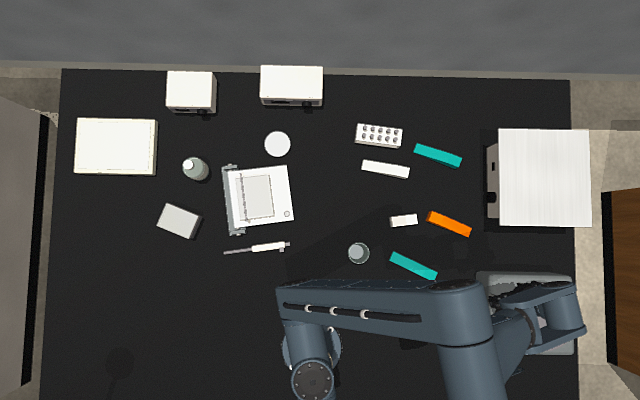

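View pics/side0.png

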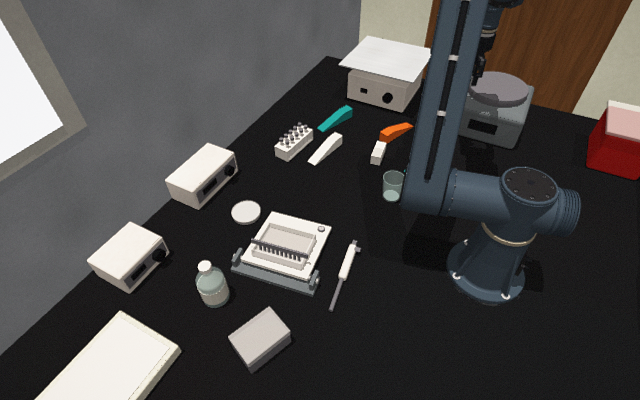

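View pics/wrist0.png

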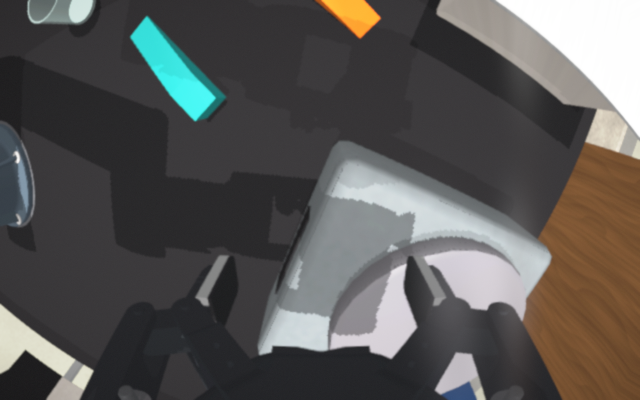

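Top view: two white candidates. The long one is at (385,169), about 48 px long. The short one is at (403,220), about 27 px long, which fits the 90 mm spacer. The orange (449,223) and turquoise (437,155), (413,265) ones are look-alikes. I'll confirm with a crop.

```bash
cat > h.py <<'E'
import numpy as np, cv2
from station import manip
def ray(n,u,v):
    p=manip.camera_params(n);T=p["T"]
    d=T[:3,:3]@np.array([(u-p["cx"])/p["fx"],(v-p["cy"])/p["fy"],1]);return T[:3,3],d
def at(n,u,v,z):
    o,d=ray(n,u,v);return o+d*(z-o[2])/d[2]
def proj(n,P):
    p=manip.camera_params(n);T=p["T"];c=T[:3,:3].T@(np.asarray(P)-T[:3,3])
    return np.array([p["cx"]+p["fx"]*c[0]/c[2],p["cy"]+p["fy"]*c[1]/c[2]])
E
python3 - <<'E'
import cv2,numpy as np
t=cv2.imread("pics/top0.png");s=cv2.imread("pics/side0.png")
a=cv2.resize(t[145:245,345:475],None,fx=6,fy=6,interpolation=cv2.INTER_CUBIC)
b=cv2.resize(s[100:180,270:420],None,fx=5,fy=5,interpolation=cv2.INTER_CUBIC)
cv2.imwrite("pics/ct.png",a);cv2.imwrite("pics/cs.png",b)
c=cv2.resize(t[150:250,215:315],None,fx=6,fy=6,interpolation=cv2.INTER_CUBIC);cv2.imwrite("pics/cp.png",c)
c=cv2.resize(s[200:300,225:345],None,fx=6,fy=6,interpolation=cv2.INTER_CUBIC);cv2.imwrite("pics/cps.png",c)
E
```

```text
(no output)
```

View pics/ct.png

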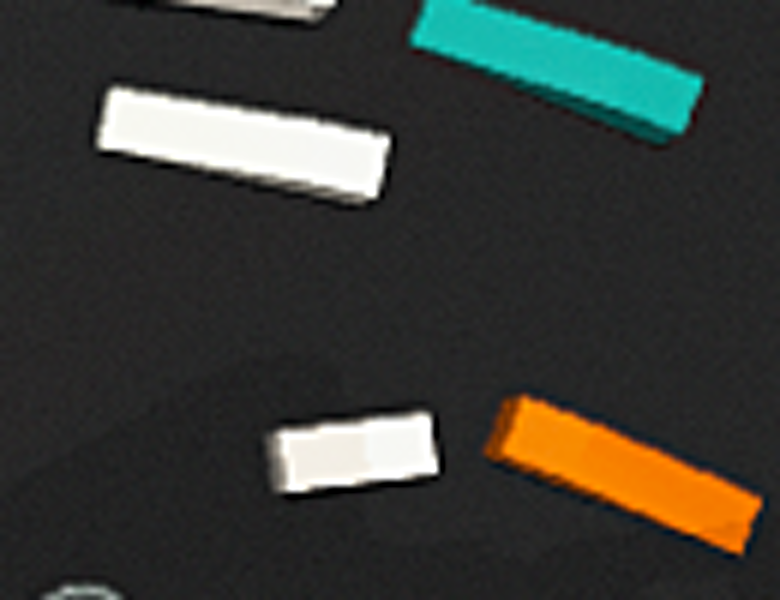

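View pics/cs.png

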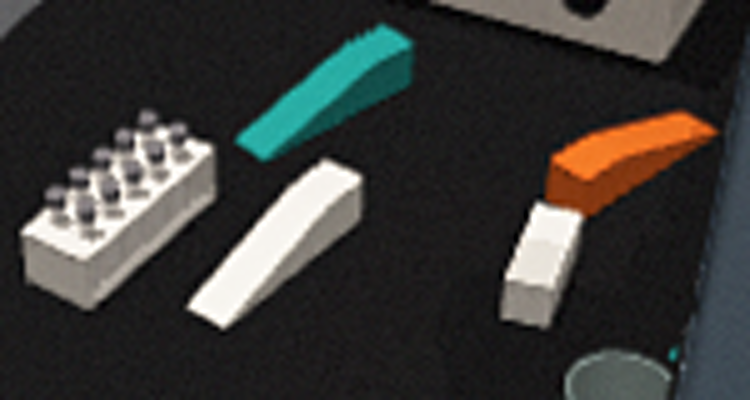

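View pics/cp.png

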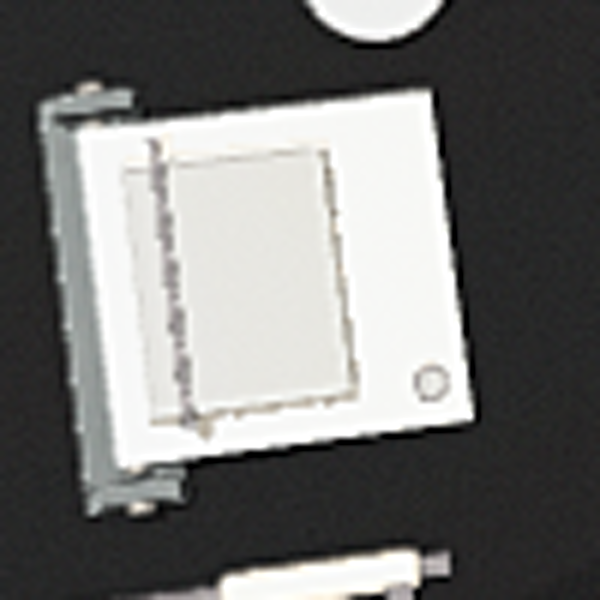

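View pics/cps.png

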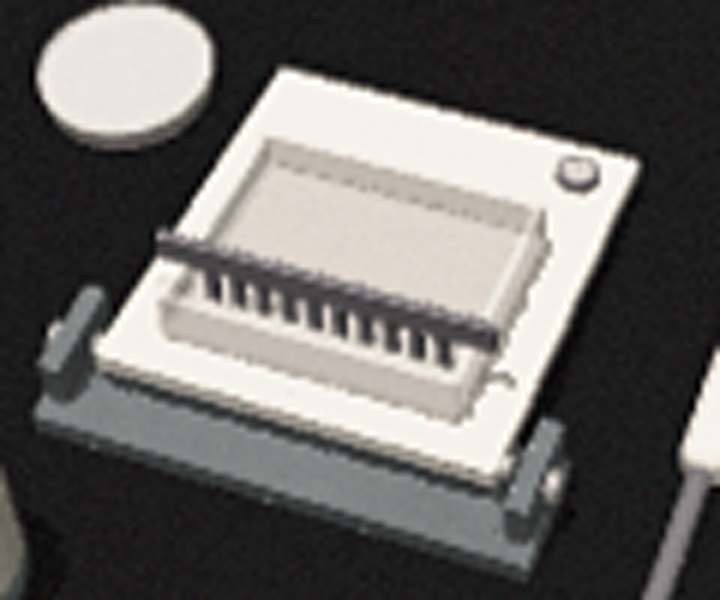

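The long white one tapers towards the platform, with its thin end on the left in the top view, so it is the wedge. The short untapered one is the spacer. Next I fit the wedge and plate models to both camera masks.

```bash
cat >> h.py <<'E'
from scipy.optimize import minimize
W=np.array([(x,y,z) for x,z in((-22,0),(-22,40),(22,40),(142,4),(142,0)) for y in(-18,18)])/1000.
def plate(tilt,h=.01):
    P=[];c,s=np.cos(tilt),np.sin(tilt)
    for x in(-.2,.01):
        for z in(0,h):
            for y in(-.1,.1):
                # free edge at x=-.2 from pivot ; tilt<0: edge down
                P.append((.2+x*c+z*s, y, .03 - x*s*1.0*(1) + z*c))
    P=np.array(P);return P
def world(M,p):
    c,s=np.cos(p[2]),np.sin(p[2]);R=np.array([[c,-s],[s,c]])
    return np.c_[M[:,:2]@R.T+p[:2],M[:,2]]
S=8
def sil(n,P,box):
    q=np.array([proj(n,a) for a in P]);q=(q-np.array(box[:2])+.5)*S
    m=np.zeros(((box[3]-box[1])*S,(box[2]-box[0])*S),np.uint8)
    cv2.fillConvexPoly(m,cv2.convexHull(np.round(q*16).astype(np.int32).reshape(-1,1,2)),255,shift=4)
    return cv2.resize(m,(box[2]-box[0],box[3]-box[1]),interpolation=cv2.INTER_AREA)/255.
def fit(M,masks,p0):
    # masks: list of (cam,box,soft mask)
    def f(p):
        return sum(np.abs(sil(n,world(M,p),b)-m).sum() for n,b,m in masks)
    r=minimize(f,p0,method="Nelder-Mead",options=dict(initial_simplex=np.array(p0)+np.array([[0,0,0],[.01,0,0],[0,.01,0],[0,0,.1]]),xatol=1e-4,fatol=1e-3,maxiter=300))
    return r.x,r.fun
def softmask(img,box,seed,lo=60,hi=200):
    g=img[box[1]:box[3],box[0]:box[2]].min(axis=2).astype(float)
    m=np.clip((g-lo)/(hi-lo),0,1)
    n,l=cv2.connectedComponents((m>.1).astype(np.uint8))
    k=l[seed[1]-box[1],seed[0]-box[0]]
    return m*(l==k)
E
python3 - <<'E'
from h import *
t=cv2.imread("pics/top0.png");s=cv2.imread("pics/side0.png")
bt=(355,152,420,185);bs=(300,128,350,170)
mt=softmask(t,bt,(385,169),40,120);ms=softmask(s,bs,(325,148),40,110)
h=at("top",407,173,.04);tip=at("top",362,165,.004);print(h,tip)
yaw=np.arctan2(*(tip-h)[[1,0]])
p0=[h[0]+.02*np.cos(yaw),h[1]+.02*np.sin(yaw),yaw]
for mk in([("top",bt,mt)],[("side",bs,ms)],[("top",bt,mt),("side",bs,ms)]):
    print("wedge",fit(W,mk,p0),sum(m.sum() for _,_,m in mk))
M=plate(-.1);print(M.round(4))
bt=(215,150,315,240)
g=softmask(t,bt,(285,180),120,220)
# fill holes via hull
def hullm(g):
    m=(g>.5).astype(np.uint8);c,_=cv2.findContours(m,cv2.RETR_EXTERNAL,cv2.CHAIN_APPROX_NONE);c=max(c,key=cv2.contourArea);o=np.zeros_like(m);cv2.drawContours(o,[cv2.convexHull(c)],-1,1,-1);return o.astype(float)
mt=hullm(g)
e1=at("top",287,165,.02);e2=at("top",294,219.5,.02);print(e1,e2)
m=(e1+e2)/2;d=(e1-e2);yaw=np.arctan2(d[1],d[0])+np.pi/2
print("edge len",np.linalg.norm(d))
print("plate",fit(M,[("top",bt,mt)],[m[0],m[1],yaw]),mt.sum())
E
```

```text
[ 0.6227073  -0.33106602  0.04      ] [ 0.65367328 -0.17437178  0.004     ]
wedge (array([ 0.63152761, -0.31345565,  1.37699603]), np.float64(32.27818627450981)) 554.2375
wedge (array([ 0.63037936, -0.31442244,  1.3711534 ]), np.float64(20.12577030812325)) 502.29999999999995Traceback (most recent call last):
  File "<stdin>", line 9, in <module>
  File "h.py", line 34, in fit
    r=minimize(f,p0,method="Nelder-Mead",options=dict(initial_simplex=np.array(p0)+np.array([[0,0,0],[.01,0,0],[0,.01,0],[0,0,.1]]),xatol=1e-4,fatol=1e-3,maxiter=300))
    res = _minimize_neldermead(fun, x0, args, callback, bounds=bounds,
                               **options)
    fxcc = func(xcc)
    fx = function(np.copy(x), *(wrapper_args + args))
  File "h.py", line 33, in f
    return sum(np.abs(sil(n,world(M,p),b)-m).sum() for n,b,m in masks)
  File "h.py", line 33, in <genexpr>
    return sum(np.abs(sil(n,world(M,p),b)-m).sum() for n,b,m in masks)
                      ~~~^^^^^^^^^^^^^^^^
  File "h.py", line 26, in sil
    q=np.array([proj(n,a) for a in P]);q=(q-np.array(box[:2])+.5)*S
                ~~~~^^^^^
  File "h.py", line 9, in proj
    p=manip.camera_params(n);T=p["T"];c=T[:3,:3].T@(np.asarray(P)-T[:3,3])
ValueError: time passes only in moves, steps and waits
```

```bash
sed -i 's/manip.camera_params(n)/CP(n)/g; s/^from station import manip/from station import manip\nimport functools\n@functools.lru_cache(None)\ndef CP(n): return manip.camera_params(n)/' h.py
cat > f1.py <<'E'
from h import *
print(manip.sense()["t"])
t=cv2.imread("pics/top0.png");s=cv2.imread("pics/side0.png")
bt=(355,152,420,185);bs=(300,128,350,170)
mt=softmask(t,bt,(385,169),40,120);ms=softmask(s,bs,(325,148),40,110)
p0=[.631,-.314,1.374]
mk=[("top",bt,mt),("side",bs,ms)]
print("wedge",fit(W,mk,p0),sum(m.sum() for _,_,m in mk))
M=plate(-.1);print(M.round(4))
bt=(215,150,315,240)
g=softmask(t,bt,(285,180),120,220)
def hullm(g):
    m=(g>.5).astype(np.uint8);c,_=cv2.findContours(m,cv2.RETR_EXTERNAL,cv2.CHAIN_APPROX_NONE);c=max(c,key=cv2.contourArea);o=np.zeros_like(m);cv2.drawContours(o,[cv2.convexHull(c)],-1,1,-1);return o.astype(float)
mt=hullm(g)
e1=at("top",287,165,.02);e2=at("top",294,219.5,.02);print(e1,e2)
m=(e1+e2)/2;d=(e1-e2);yaw=np.arctan2(d[1],d[0])+np.pi/2
print("edge len",np.linalg.norm(d),m,yaw)
pp,f=fit(M,[("top",bt,mt)],[m[0],m[1],yaw]);print("plate",pp,f,mt.sum())
for n,im,off in(("top",t,(215,150)),("side",s,(225,190))):
    k=cv2.resize(im[off[1]:off[1]+95,off[0]:off[0]+110],None,fx=6,fy=6,interpolation=cv2.INTER_CUBIC)
    for a in world(M,pp):
        q=(proj(n,a)-off+.5)*6;cv2.circle(k,tuple(int(v) for v in q),3,(0,0,255),-1)
    cv2.imwrite(f"pics/fit_{n}.png",k)
E
python3 f1.py
```

```text
0.15
wedge (array([ 0.63090548, -0.31447008,  1.37587975]), np.float64(55.6952030812325)) 1056.5375
[[ 0.001  -0.1     0.01  ]
 [ 0.001   0.1     0.01  ]
 [ 0.     -0.1     0.02  ]
 [ 0.      0.1     0.02  ]
 [ 0.21   -0.1     0.031 ]
 [ 0.21    0.1     0.031 ]
 [ 0.209  -0.1     0.0409]
 [ 0.209   0.1     0.0409]]
[0.6451189  0.09925803 0.02      ] [0.44877921 0.06922411 0.02      ]
edge len 0.19862354266931687 [0.54694906 0.08424107 0.02      ] 1.722588834364544
plate [0.54787645 0.08962186 1.73064195] 167.54117647058825 3493.0
```

```bash
python3 -c "
import cv2,numpy as np
cv2.imwrite('pics/fit.png',cv2.resize(np.hstack([cv2.imread('pics/fit_top.png'),cv2.imread('pics/fit_side.png')]),None,fx=.6,fy=.6))"
```

```text
(no output)
```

View pics/fit.png

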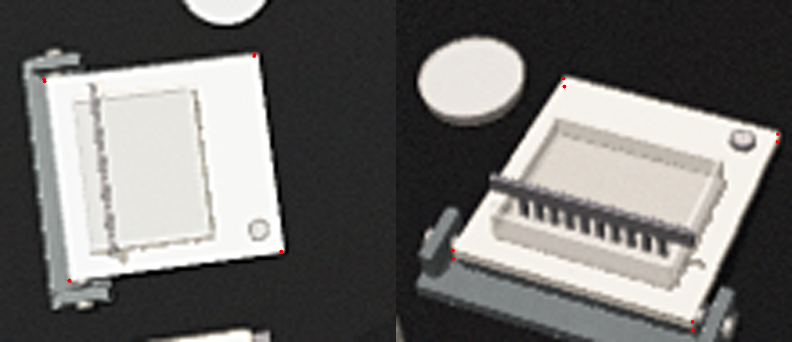

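```bash
cat > f2.py <<'E'
from h import *
from scipy.optimize import least_squares
M=plate(-.1)
# indices of top-surface pts: 2 (front,-y),3(front,+y),6,7 ; stand y+ = ? yaw 1.73: x~+Y, y ~ -X => +y is near robot
obs=[("top",(433,90),(215,150),2),("top",(473,418),(215,150),3),("top",(125,467),(215,150),7),("top",(78,128),(215,150),6),
("side",(283,68),(225,200),2),("side",(639,160),(225,200),3),("side",(508,472),(225,200),7)]
def f(p,sel=obs):
    w=world(M,p);return np.concatenate([proj(n,w[i])-((np.array(c)+.5)/6-.5+np.array(o)) for n,c,o,i in sel])
for sel in(obs,obs[:4],obs[:2],obs[4:],obs[4:6]):
    r=least_squares(f,[.547,.086,1.725],args=(sel,));print(r.x.round(4),f(r.x,sel).round(2))
E
python3 f2.py
```

```text
[0.5476 0.0858 1.7345] [-0.54  0.1   0.5   0.21 -0.47  0.35  0.14  1.06 -0.03 -0.28  0.23 -0.47
 -1.23 -0.43]
[0.5484 0.0854 1.7278] [-0.24 -0.16  0.43  0.   -0.59 -0.26  0.4   0.41]
[0.5481 0.0858 1.7163] [-0.02 -0.13  0.02  0.12]
[0.5466 0.0872 1.7453] [-0.14  0.33  0.42 -0.32 -0.25 -0.01]
[0.5471 0.0873 1.729 ] [-0.1  -0.05  0.09  0.04]
```

Run:
```python
from h import *
from scipy.spatial.transform import Rotation as R
s=manip.sense();r=R.from_quat(s["tool_rot"]).as_matrix();print(r.round(3),s["t"])
za=np.arctan2(r[1,2],r[0,2]);want=1.376+np.pi/2
print("jaw angle",za,"turn",(want-za+np.pi/2)%np.pi-np.pi/2)
print("delta",np.array([.631,-.3145])-s["tcp_pos"][:2])
```

```text
[[-0.     0.923  0.384]
 [ 0.002  0.384 -0.923]
 [-1.     0.    -0.002]] 0.15
jaw angle -1.1769831265057455 turn 0.9821867997108491
delta [0.39125384 0.26208995]
```

Call:
send_rows:
  steps:
    - [[0,0.03,0.02,0,0.1],[0,0.08,0.055,0,0.22],[0,0.135,0.09,0,0.36],[0,0.19,0.127,0,0.5],[0,0.245,0.164,0,0.64],[0,0.3,0.2,0,0.78],[0,0.35,0.235,0,0.9],[0,0.391,0.262,-0.02,0.98]]
  grip_force: 60

```text
t: 1.15
tcp_pos: [0.632, -0.3153, 0.2133]
tool_rot: [0.068, 0.703, -0.069, 0.705]
force: [0.7, -1.2, -0.5]
finger_gap: 1.001
```

Call:
send_rows:
  steps:
    - [[0,0,0,-0.03,0],[0,0,0,-0.06,0],[0,0,0,-0.08,0],[0,0,0,-0.08,0]]

```text
t: 1.65
tcp_pos: [0.6281, -0.3155, 0.1297]
tool_rot: [0.07, 0.705, -0.069, 0.702]
force: [-0.2, -0.2, -0.8]
finger_gap: 0.998
```

```bash
cat >> h.py <<'E'
from scipy.spatial.transform import Rotation as Rot
import json
def wshot(name):
    s=manip.sense();p=CP("wrist")
    im=manip.snapshot("wrist");cv2.imwrite(f"pics/{name}.png",im[:,:,::-1])
    T=np.eye(4);T[:3,:3]=Rot.from_quat(s["tool_rot"]).as_matrix();T[:3,3]=s["tcp_pos"]
    C=T@p["tool_from_camera"];np.save(f"pics/{name}.npy",C);return s,C
def wat(C,u,v,z):
    p=CP("wrist");d=np.array([u-p["cx"],v-p["cy"]]);r=np.hypot(*d);th=r/p["fx"]
    v3=np.array([*(np.sin(th)*d/max(r,1e-9)),np.cos(th)]);w=C[:3,:3]@v3;return C[:3,3]+w*(z-C[2,3])/w[2]
def wproj(C,P):
    p=CP("wrist");c=C[:3,:3].T@(np.asarray(P)-C[:3,3]);r=np.hypot(c[0],c[1]);th=np.arctan2(r,c[2])
    return np.array([p["cx"]+p["fx"]*th*c[0]/r,p["cy"]+p["fx"]*th*c[1]/r])
E
python3 - <<'E'
from h import *
s,C=wshot("w1");print(s["t"],s["tcp_pos"],s["force"],s["finger_gap"])
im=cv2.imread("pics/w1.png")
for a in world(W,[.631,-.3145,1.376]):
    q=wproj(C,a);print(q.round(0));cv2.circle(im,tuple(int(v) for v in q),3,(0,0,255),-1)
cv2.imwrite("pics/w1o.png",im)
E
```

```text
1.65 [ 0.62812321 -0.3154875   0.12969962] [-0.24312838 -0.22840911 -0.81874481] 0.9975216537711222
[345. 207.]
[307. 207.]
[348. 224.]
[304. 224.]
[350. 172.]
[303. 172.]
[347.  26.]
[304.  26.]
[347.  27.]
[305.  27.]
```

View pics/w1o.png

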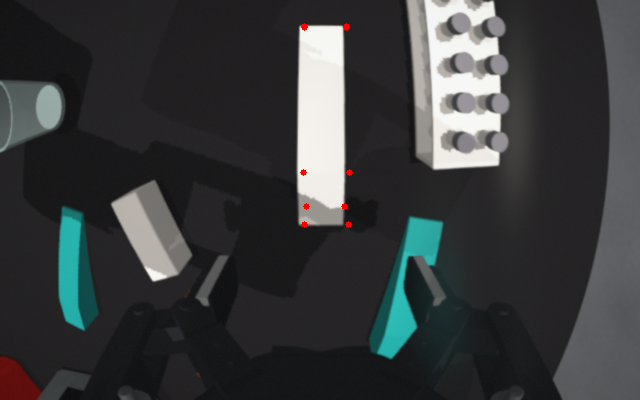

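```bash
cat > f3.py <<'E'
from h import *
def wsil(C,P,sh=(400,640)):
    # densify edges via hull of many points
    q=[]
    n=len(P)
    for i in range(n):
        for j in range(i):
            for t in np.linspace(0,1,6): q.append(wproj(C,P[i]*t+P[j]*(1-t)))
    m=np.zeros((sh[0],sh[1]),np.uint8)
    cv2.fillConvexPoly(m,cv2.convexHull(np.round(np.array(q)*16).astype(np.int32).reshape(-1,1,2)),255,shift=4);return m/255.
def wfit(C,m,p0,M=W):
    f=lambda p:np.abs(wsil(C,world(M,p))-m).sum()
    r=minimize(f,p0,method="Nelder-Mead",options=dict(initial_simplex=np.array(p0)+np.array([[0,0,0],[.006,0,0],[0,.006,0],[0,0,.05]]),xatol=1e-4,fatol=.1,maxiter=150));return r.x,r.fun
E
python3 - <<'E'
from f3 import *
im=cv2.imread("pics/w1.png");C=np.load("pics/w1.npy")
g=im.min(axis=2);m=(g>90).astype(np.uint8);n,l=cv2.connectedComponents(m);m=(l==l[100,322]).astype(float)
print(m.sum(),np.argwhere(m>0).min(0),np.argwhere(m>0).max(0))
x,f=wfit(C,m,[.629,-.3145,1.376]);print(x,f)
t=manip.sense()["tcp_pos"]
for u,v,z in((410,217,.04),(410,217,0.004),(442,222,.004),(405,262,.03),(432,166,.0),(418,160,0),(433,167,.074)):
    P=wat(C,u,v,z)-[x[0],x[1],0];c,s=np.cos(x[2]),np.sin(x[2]);print(u,v,z,(P[0]*c+P[1]*s).round(3),(-P[0]*s+P[1]*c).round(3))
print("tcp in wedge",[( (t[0]-x[0])*c+(t[1]-x[1])*s),(-(t[0]-x[0])*s+(t[1]-x[1])*c)])
E
```

```text
9381.0 [ 25 297] [224 345]
[ 0.62648252 -0.31290434  1.37324973] 192.0
410 217 0.04 -0.017 -0.075
410 217 0.004 -0.032 -0.086
442 222 0.004 -0.038 -0.121
405 262 0.03 -0.066 -0.079
432 166 0.0 0.018 -0.105
418 160 0 0.024 -0.09
433 167 0.074 0.035 -0.078
tcp in wedge [np.float64(-0.0027965360555576705), np.float64(-0.0032293699075125813)]
```

Call:
send_rows:
  steps:
    - [[0,-0.0015,0.0025,-0.03,0],[0,-0.0015,0.0025,-0.06,0],[0,-0.0015,0.0025,-0.085,0],[0,-0.0015,0.0025,-0.085,0],[0,-0.0015,0.0025,-0.085,0]]

```text
t: 2.33
tcp_pos: [0.6291, -0.3147, 0.0489]
tool_rot: [0.069, 0.703, -0.07, 0.705]
force: [-1.0, -1.1, 0.2]
finger_gap: 0.995
```

Run:
```python
from f3 import *
s,C=wshot("w2");print(s["t"],s["tcp_pos"],s["force"],s["qd"].round(3))
im=cv2.imread("pics/w2.png")
for a in world(W,[.6265,-.3129,1.373]):
    q=wproj(C,a);cv2.circle(im,tuple(int(v) for v in q),3,(0,0,255),-1)
cv2.imwrite("pics/w2o.png",im)
```

```text
2.325 [ 0.62909325 -0.31469295  0.04891707] [-0.95052628 -1.09762227  0.18017024] [ 0.002 -0.01  -0.004  0.    -0.003  0.002]
```

View pics/w2o.png

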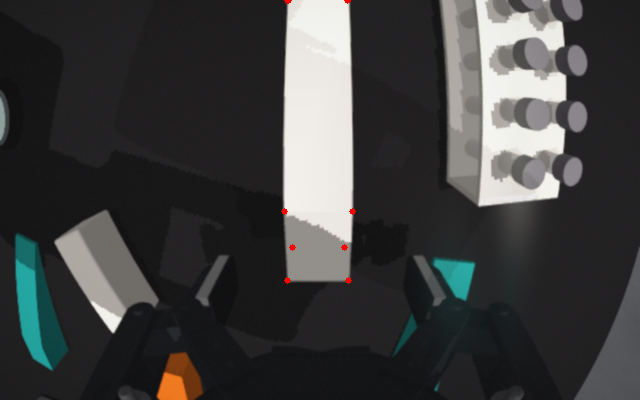

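Run:
```python
from f3 import *
im=cv2.imread("pics/w2.png");C=np.load("pics/w2.npy")
g=im.min(axis=2);m=(g>90).astype(np.uint8);n,l=cv2.connectedComponents(m);m=(l==l[100,322]).astype(float)
print(m.sum(),np.argwhere(m>0).min(0),np.argwhere(m>0).max(0))
x,f=wfit(C,m,[.6265,-.3129,1.373]);print(x,f)
t=[0.62909325,-0.31469295]
c,s=np.cos(x[2]),np.sin(x[2])
print("tcp in wedge",[( (t[0]-x[0])*c+(t[1]-x[1])*s),(-(t[0]-x[0])*s+(t[1]-x[1])*c)])
print([manip.sense()["tcp_pos"] for _ in range(3)])
```

```text
18957.0 [  0 283] [280 353]
[ 0.62620598 -0.31239626  1.3714576 ] 227.0
tcp in wedge [np.float64(-0.001679470974688704), np.float64(-0.0032848868378911153)]
[array([ 0.62924355, -0.3146629 ,  0.04916767]), array([ 0.62924355, -0.3146629 ,  0.04916767]), array([ 0.62924355, -0.3146629 ,  0.04916767])]
```

Call:
send_rows:
  steps:
    - [[0,-0.003,0.002,-0.015,0],[0,-0.003,0.002,-0.035,0],[0,-0.003,0.002,-0.042,0],[0,-0.003,0.002,-0.042,0]]

```text
t: 2.88
tcp_pos: [0.6241, -0.311, 0.0033]
tool_rot: [0.07, 0.704, -0.069, 0.703]
force: [0.2, -0.1, 0.4]
finger_gap: 1.002
```

Call:
send_rows:
  steps:
    - [[0.3,0,0,0,0],[0.5,0,0,0,0],[1,0,0,0,0],[1,0,0,0,0],[1,0,0,0,0],[1,0,0,0,0]]
  grip_force: 60

```text
t: 3.62
tcp_pos: [0.6257, -0.3121, 0.0058]
tool_rot: [0.069, 0.703, -0.07, 0.704]
force: [0.4, -0.0, 5.9]
finger_gap: 0.412
```

Run:
```python
from f3 import *
s,C=wshot("w3");print(s["t"],s["tcp_pos"],s["force"],s["finger_gap"],s["tool_rot"])
```

```text
3.625 [ 0.62565452 -0.31210913  0.00577043] [ 0.42778684 -0.0422778   5.93579082] 0.41203170313280163 [ 0.06919327  0.70303289 -0.06991281  0.70432183]
```

View pics/w3.png

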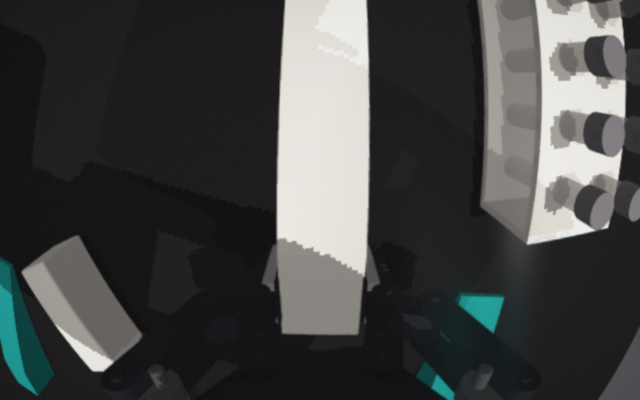

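Call:
send_rows:
  steps:
    - [[1,0,0,0.015,0],[1,0,0,0.05,0],[1,-0.01,0.03,0.1,0.06],[1,-0.02,0.08,0.14,0.14],[1,-0.03,0.13,0.15,0.22],[1,-0.04,0.18,0.15,0.29],[1,-0.05,0.22,0.15,0.34],[1,-0.055,0.237,0.15,0.356]]

```text
t: 4.68
tcp_pos: [0.5682, -0.0721, 0.1549]
tool_rot: [-0.057, 0.706, 0.057, 0.704]
force: [0.4, 0.0, -1.6]
finger_gap: 0.412
```

Call:
send_rows:
  steps:
    - [[1,0,0,0,0],[1,0,0,0,0],[1,0,0,0,0]]

```text
t: 5.05
tcp_pos: [0.5705, -0.0762, 0.1548]
tool_rot: [-0.056, 0.705, 0.055, 0.705]
force: [0.2, 0.7, -1.4]
finger_gap: 0.412
```

Run:
```python
from f3 import *
s,C=wshot("w4");print(s["t"],s["tcp_pos"],s["force"],s["finger_gap"],s["tool_rot"])
im=cv2.imread("pics/w4.png")
for a in world(plate(-.1),[.5477,.0865,1.728]):
    q=wproj(C,a);print(q.round(1));cv2.circle(im,tuple(int(v) for v in q),2,(0,0,255),-1)
cv2.imwrite("pics/w4o.png",im)
t=manip.snapshot("top");cv2.imwrite("pics/top4.png",t[:,:,::-1])
```

```text
5.05 [ 0.57054646 -0.07619808  0.15481011] [ 0.15852251  0.70025438 -1.37016544] 0.41151222164477685 [-0.05564937  0.70471631  0.0552521   0.70514202]
[431.2  15.9]
[218.6  14.9]
[434.8  14.7]
[215.2  13.6]
[ 421.5 -153.1]
[ 227.3 -154.5]
[ 424.1 -157.8]
[ 224.9 -159.4]
```

View pics/w4o.png

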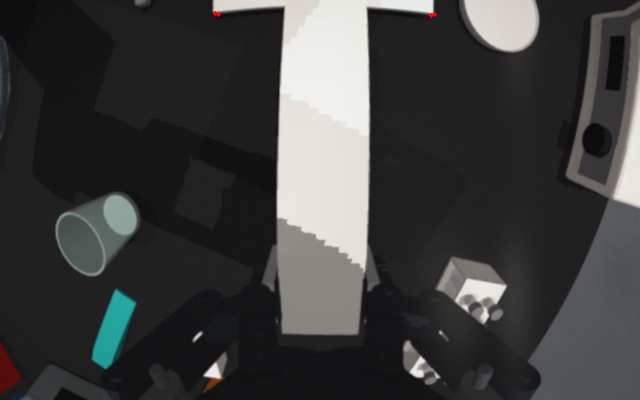

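View pics/top4.png

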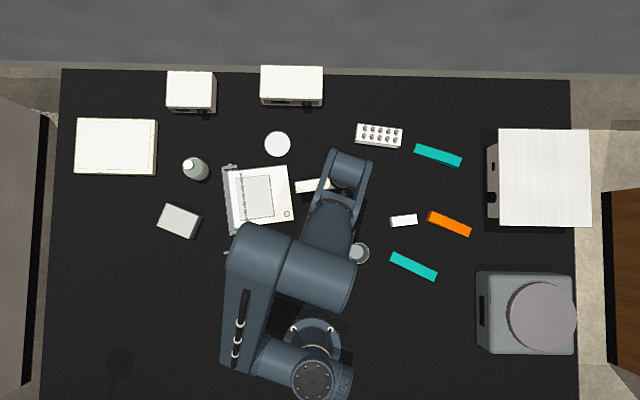

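Run:
```python
import cv2
im=cv2.imread("pics/w4.png")[0:60,200:450];cv2.imwrite("pics/w4c.png",cv2.resize(im,None,fx=3.2,fy=6,interpolation=cv2.INTER_CUBIC))
```

```text
(no output)
```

View pics/w4c.png

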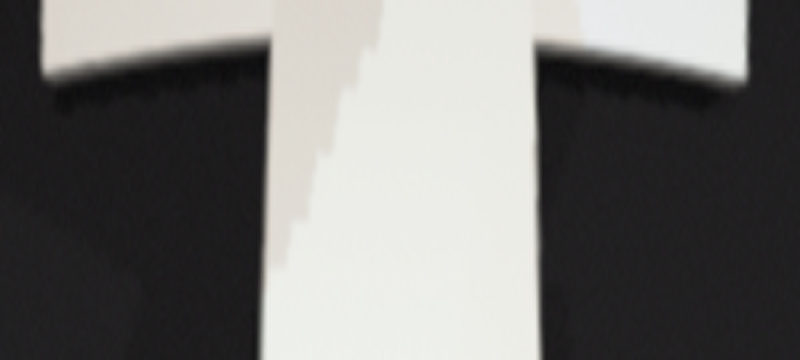

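```bash
cat > f4.py <<'E'
from f3 import *
from scipy.optimize import least_squares
im=cv2.imread("pics/w3.png");C=np.load("pics/w3.npy")
g=im.min(axis=2);m=(g>90).astype(np.uint8);n,l=cv2.connectedComponents(m);m=(l==l[100,322]);m[:,:270]=0;m[:,375:]=0;m=m.astype(float)
print(np.argwhere(m>0).min(0),np.argwhere(m>0).max(0))
x,f=wfit(C,m,[.6262,-.3124,1.3715]);print("wedge w3",x,f,m.sum())
r=Rot.from_quat([ 0.06919327,0.70303289,-0.06991281,0.70432183]).as_matrix();ty=np.arctan2(r[1,1],r[0,1]);t3=np.array([0.62565452,-0.31210913])
print("tool y angle w3",ty)
R=lambda a:np.array([[np.cos(a),-np.sin(a)],[np.sin(a),np.cos(a)]])
off=R(ty).T@(x[:2]-t3);dy=x[2]-ty;print("wedge in tool(yaw frame)",off,dy)
C4=np.load("pics/w4.npy");M=plate(-.1)
ob=[(2,(433.1,13.6)),(3,(213.1,12.6))]
ff=lambda p:np.concatenate([wproj(C4,world(M,p)[i])-np.array(q) for i,q in ob])
rr=least_squares(ff,[.5477,.0865,1.728]);print("plate w4",rr.x,ff(rr.x))
r4=Rot.from_quat([-0.05564937,0.70471631,0.0552521,0.70514202]).as_matrix();t4a=np.arctan2(r4[1,1],r4[0,1]);t4=np.array([0.57054646,-0.07619808])
w=t4+R(t4a)@off;print("wedge now",w,t4a+dy)
for p in(rr.x,np.array([.5477,.0865,1.728])):
    print("in stand",R(p[2]).T@(w-p[:2]),t4a+dy-p[2])
E
python3 f4.py
```

```text
[  0 276] [334 369]
wedge w3 [ 0.62401675 -0.311885    1.35504613] 423.0 29568.0
tool y angle w3 1.3737510984392012
wedge in tool(yaw frame) [-0.00010084  0.00164996] -0.018704967169717257
plate w4 [0.54565705 0.08718966 1.72580052] [-0.21229842  0.00474612  0.20977955  0.00513892]
wedge now [ 0.56893256 -0.07655566] 1.7090907621139093
in stand [-0.16537553  0.00228324] -0.016709756551039456
in stand [-0.16436911  0.00455676] -0.01890923788609067
```

Call:
send_rows:
  steps:
    - [[1,0.001,0,-0.04,0.01],[1,0.002,0,-0.09,0.017],[1,0.002,0,-0.13,0.017],[1,0.002,0,-0.144,0.017],[1,0.002,0,-0.144,0.017],[1,0.002,0,-0.144,0.017]]

```text
t: 5.9
tcp_pos: [0.5732, -0.0751, 0.0123]
tool_rot: [-0.063, 0.703, 0.062, 0.705]
force: [0.8, 0.5, -0.9]
finger_gap: 0.419
```

Call:
send_rows:
  steps:
    - [[1,0,0,-0.002,0],[1,0,0,-0.002,0]]

```text
t: 6.15
tcp_pos: [0.5724, -0.0747, 0.0098]
tool_rot: [-0.062, 0.704, 0.062, 0.705]
force: [-0.3, -0.2, -1.3]
finger_gap: 0.413
```

Call:
send_rows:
  steps:
    - [[1,0,0,-0.002,0],[1,0,0,-0.002,0]]

```text
t: 6.4
tcp_pos: [0.5718, -0.0745, 0.0069]
tool_rot: [-0.062, 0.704, 0.062, 0.704]
force: [0.9, -0.2, -1.0]
finger_gap: 0.416
```

Call:
send_rows:
  steps:
    - [[1,0,0,-0.001,0],[1,0,0,-0.001,0]]

```text
t: 6.65
tcp_pos: [0.5719, -0.0746, 0.0058]
tool_rot: [-0.062, 0.704, 0.062, 0.704]
force: [-0.2, 0.8, -1.5]
finger_gap: 0.411
```

Call:
send_rows:
  steps:
    - [[1,0,0,-0.001,0],[1,0,0,-0.001,0]]

```text
t: 6.9
tcp_pos: [0.5719, -0.0746, 0.0057]
tool_rot: [-0.062, 0.704, 0.062, 0.704]
force: [-2.1, 0.3, 5.8]
finger_gap: 0.416
```

Call:
send_rows:
  steps:
    - [[1,-0.001,0.0064,0,0],[1,-0.0023,0.0148,0,0],[1,-0.0036,0.023,0,0],[1,-0.0044,0.0277,0,0],[1,-0.0044,0.0277,0,0]]

```text
t: 7.52
tcp_pos: [0.5688, -0.0465, 0.0058]
tool_rot: [-0.063, 0.703, 0.062, 0.705]
force: [1.0, -1.0, 6.6]
finger_gap: 0.409
```

```bash
cat > look.py <<'E'
import sys
from f3 import *
R=lambda a:np.array([[np.cos(a),-np.sin(a)],[np.sin(a),np.cos(a)]])
n=sys.argv[1];p=np.array([.5463,.0870,1.727])
s,C=wshot(n);t=s["tcp_pos"];print(s["t"],t,s["force"],s["finger_gap"])
r=Rot.from_quat(s["tool_rot"]).as_matrix();a=np.arctan2(r[1,1],r[0,1])
w=t[:2]+R(a)@np.array([-.0001,.0016]);print("grip in stand",R(p[2]).T@(w-p[:2]),"yaw",a-.0187-p[2],"tilt",r[:,0])
E
python3 look.py w5
```

```text
7.525 [ 0.56875941 -0.04654905  0.00575102] [ 1.01117686 -1.01023376  6.58600282] 0.4091677642240632
grip in stand [-0.13554976  0.00018777] yaw 0.0017391617910664792 tilt [ 2.93055978e-03 -7.31002757e-04 -9.99995439e-01]
```

View pics/w5.png

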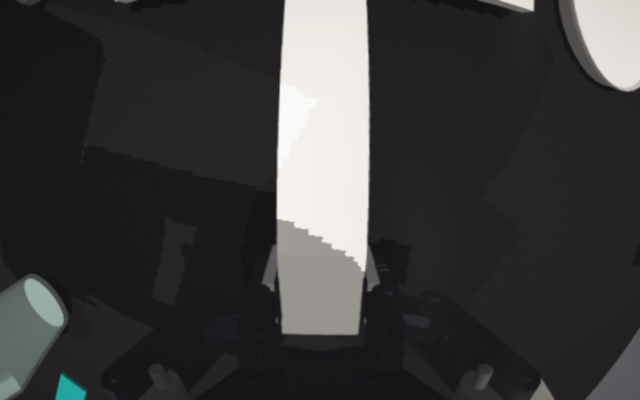

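Call:
send_rows:
  steps:
    - [[1,-0.0011,0.0069,0,0],[1,-0.0027,0.0173,0,0],[1,-0.0044,0.0277,0,0],[1,-0.0059,0.0375,0,0],[1,-0.0075,0.0474,0,0],[1,-0.0092,0.0583,0,0],[1,-0.0109,0.0691,0,0],[1,-0.0109,0.0691,0,0]]

```text
t: 8.57
tcp_pos: [0.5585, 0.0223, 0.0057]
tool_rot: [-0.063, 0.703, 0.062, 0.706]
force: [1.6, -2.3, 4.8]
finger_gap: 0.414
```

```bash
python3 look.py w6; python3 -c "
from h import *
s=manip.snapshot('side');cv2.imwrite('pics/side6.png',cv2.resize(s[150:310,190:400,::-1],None,fx=3.5,fy=3.5,interpolation=cv2.INTER_CUBIC))"
```

```text
8.575 [0.5584649  0.02232165 0.00574347] [ 1.62954433 -2.25067002  4.81897091] 0.4143146694011931
grip in stand [-0.0659162  -0.00035722] yaw 0.0018272138161596896 tilt [ 4.28023341e-03 -9.94042434e-04 -9.99990346e-01]
```

View pics/w6.png

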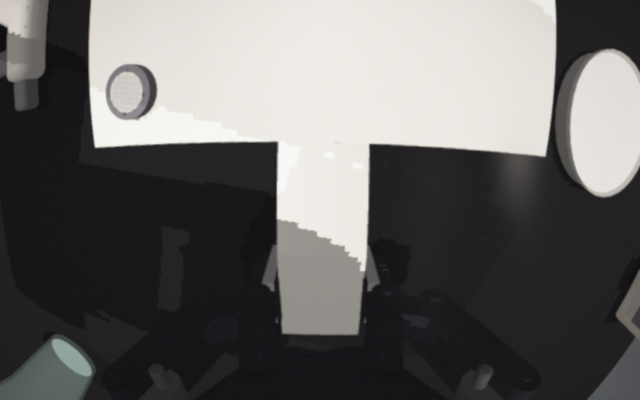

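View pics/side6.png

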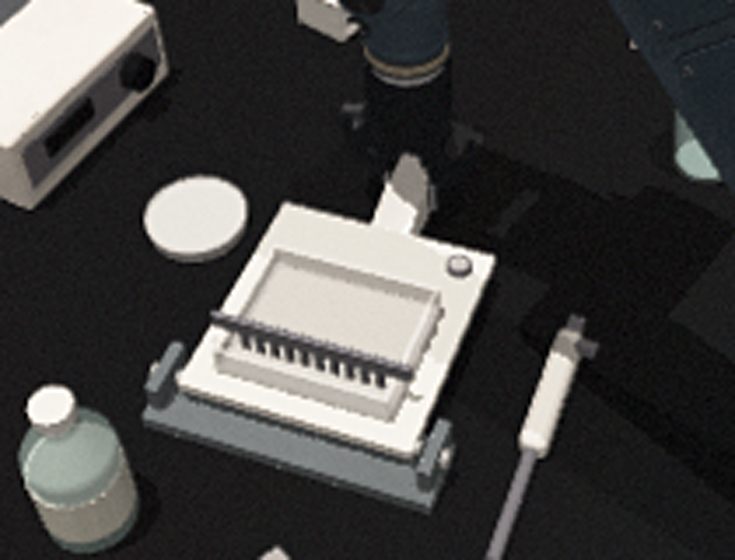

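```bash
cat > meas.py <<'E'
import sys
from f3 import *
n=sys.argv[1];im=cv2.imread(f"pics/{n}.png");C=np.load(f"pics/{n}.npy");g=im.min(axis=2).astype(float)
# sub-pixel: edge rows on columns just beside wedge, heel row
def cross(v,lo,hi,th):
    for i in range(lo,hi):
        if (v[i]-th)*(v[i+1]-th)<=0 and v[i]!=v[i+1]: return i+(th-v[i])/(v[i+1]-v[i])
eL=[(c,cross(g[:,c],120 if len(sys.argv)<3 else int(sys.argv[2]),239,110)) for c in(230,245,260)]
eR=[(c,cross(g[:,c],120 if len(sys.argv)<3 else int(sys.argv[2]),239,110)) for c in(385,400,415)]
he=[(c,cross(g[:,c],310,360,90)) for c in(295,320,345)]
print("edge",eL,eR,"heel",he)
wl=cross(g[300],265,300,90);wr=cross(g[300],375,340,90) if 0 else max(i for i in range(330,372) if g[300][i]>110);print("heel cols",wl,wr)
A=wat(C,wl,300,.04);B=wat(C,wr+.5,300,.04);print("heel width",np.linalg.norm(A-B))
h=np.array([wat(C,c,r,.04) for c,r in he]);
hd=None
for zt in(.034,.036,.038,.04,.042):
    e=np.array([wat(C,c,r,zt) for c,r in eL+eR if r])
    # line through e ; distance of heel mid
    d=np.linalg.svd(e[:,:2]-e[:,:2].mean(0))[2][0];nn=np.array([-d[1],d[0]])
    D=abs((h[:,:2].mean(0)-e[:,:2].mean(0))@nn);x=D-.022   # wedge coord of edge
    print(zt,"edge at wedge x",round(x,4),"=> underside z from wedge",round(.04-.3*(x-.022),4),"plate top",round(.05-.3*(x-.022),4))
E
python3 meas.py w6; python3 -c "
import cv2
im=cv2.imread('pics/w6.png');cv2.imwrite('pics/w6b.png',cv2.resize(im[50:165,80:200],None,fx=5,fy=5,interpolation=cv2.INTER_CUBIC))"
```

```text
edge [(230, np.float64(142.0)), (245, np.float64(141.8372093023256)), (260, np.float64(141.8426966292135))] [(385, np.float64(144.15942028985506)), (400, np.float64(144.9402985074627)), (415, np.float64(145.72368421052633))] heel [(295, np.float64(333.5581395348837)), (320, np.float64(334.30434782608694)), (345, np.float64(334.4583333333333))]
heel cols 280.2368421052632 360
heel width 0.03537996786409647
0.034 edge at wedge x 0.0667 => underside z from wedge 0.0266 plate top 0.0366
0.036 edge at wedge x 0.0671 => underside z from wedge 0.0265 plate top 0.0365
0.038 edge at wedge x 0.0674 => underside z from wedge 0.0264 plate top 0.0364
0.04 edge at wedge x 0.0677 => underside z from wedge 0.0263 plate top 0.0363
0.042 edge at wedge x 0.068 => underside z from wedge 0.0262 plate top 0.0362
```

View pics/w6b.png

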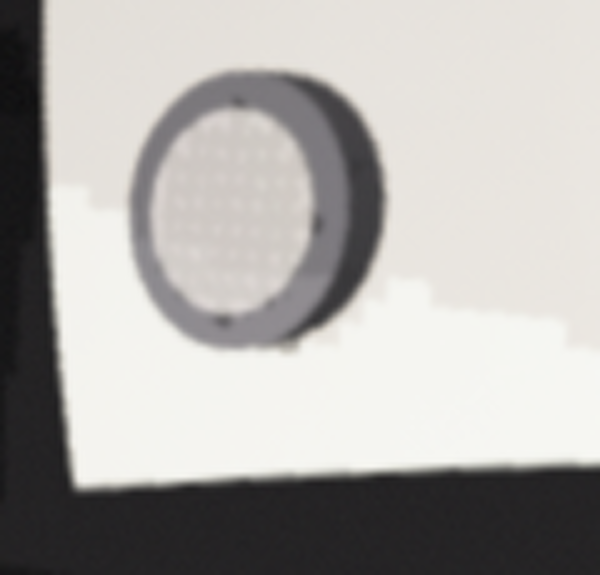

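Call:
send_rows:
  steps:
    - [[1,-0.0006,0.004,0,0],[1,-0.0012,0.008,0,0],[1,-0.0019,0.0119,0,0],[1,-0.0019,0.0119,0,0],[1,-0.0019,0.0119,0,0]]

```text
t: 9.3
tcp_pos: [0.5568, 0.0332, 0.0057]
tool_rot: [-0.063, 0.703, 0.062, 0.706]
force: [1.7, -5.9, 6.2]
finger_gap: 0.415
```

```bash
python3 look.py w7; python3 meas.py w7 140;  python3 -c "
from h import *
s=manip.snapshot('side')[:,:,::-1];cv2.imwrite('pics/side7.png',s)"
```

```text
9.3 [0.55675536 0.03321195 0.00574469] [ 1.69384504 -5.86506822  6.2408322 ] 0.41544332345661306
grip in stand [-0.05489269 -0.0003627 ] yaw 0.0019284832563177812 tilt [ 0.00441382 -0.00175675 -0.99998872]
edge [(230, np.float64(172.56756756756758)), (245, np.float64(172.6627906976744)), (260, np.float64(172.6315789473684))] [(385, np.float64(174.98507462686567)), (400, np.float64(175.625)), (415, np.float64(176.27142857142857))] heel [(295, np.float64(333.6)), (320, np.float64(334.25)), (345, np.float64(334.3478260869565))]
heel cols 280.3888888888889 359
heel width 0.034865803683413306
0.034 edge at wedge x 0.0546 => underside z from wedge 0.0302 plate top 0.0402
0.036 edge at wedge x 0.0551 => underside z from wedge 0.0301 plate top 0.0401
0.038 edge at wedge x 0.0557 => underside z from wedge 0.0299 plate top 0.0399
0.04 edge at wedge x 0.0562 => underside z from wedge 0.0297 plate top 0.0397
0.042 edge at wedge x 0.0567 => underside z from wedge 0.0296 plate top 0.0396
```

View pics/w7.png

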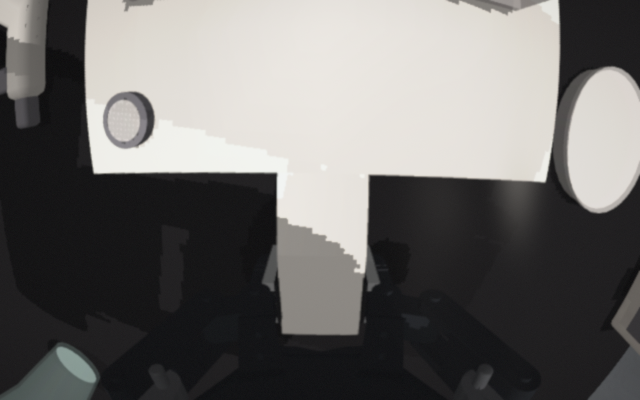

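Run:
```python
from f3 import *
for n,a,b,zz in(("w6",(95.5,148),(546.5,156.5),.0365),("w7",(94.5,174),(546.5,182),.04)):
    C=np.load(f"pics/{n}.npy");A=wat(C,*a,zz);B=wat(C,*b,zz);print(n,"plate width",np.linalg.norm(A-B),A,B,(A+B)/2)
im=cv2.imread("pics/w7.png");a=cv2.resize(im[150:200,70:130],None,fx=6,fy=6,interpolation=cv2.INTER_CUBIC);b=cv2.resize(im[150:200,510:570],None,fx=6,fy=6,interpolation=cv2.INTER_CUBIC);cv2.imwrite("pics/w7c.png",np.hstack([a,b]))
s=cv2.imread("pics/side7.png");cv2.imwrite("pics/side7c.png",cv2.resize(s[190:300,220:345],None,fx=6,fy=5.4,interpolation=cv2.INTER_CUBIC))
```

```text
w6 plate width 0.2008286210495419 [0.44676221 0.07227427 0.0365    ] [0.64513583 0.10357993 0.0365    ] [0.54594902 0.0879271  0.0365    ]
w7 plate width 0.2004307428484017 [0.44691924 0.07237622 0.04      ] [0.6448905 0.103679  0.04     ] [0.54590487 0.08802761 0.04      ]
```

View pics/w7c.png

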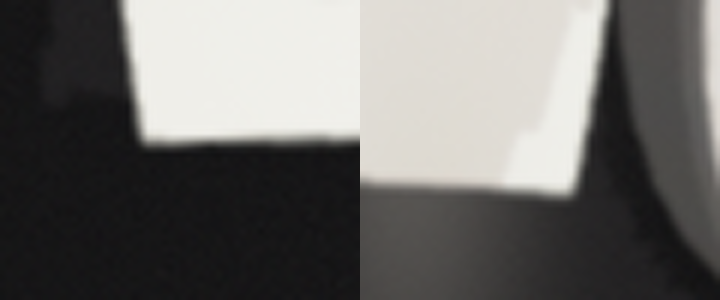

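View pics/side7c.png

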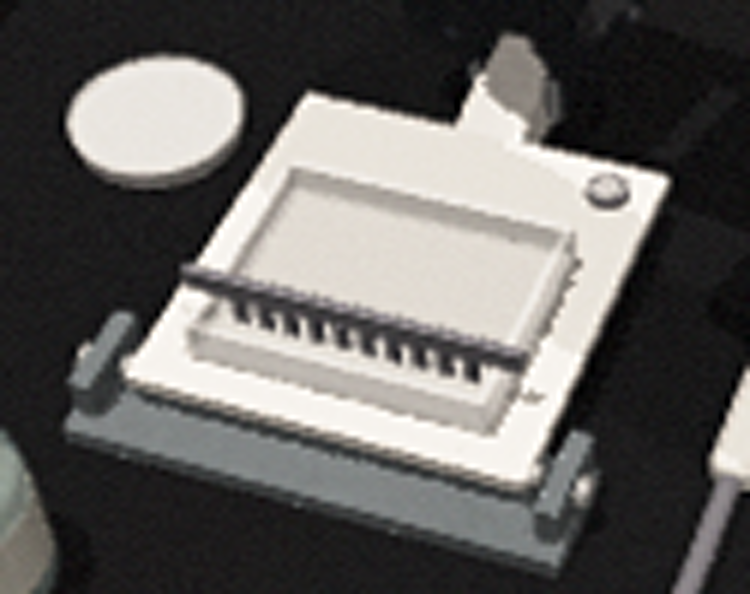

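Run:
```python
from h import *
p=[.5475,.0868,1.729]
o7=[((308.5/6-.5)+220,(93.5/5.4-.5)+190),((672.5/6-.5)+220,(178.5/5.4-.5)+190)]
o0=[((283.5/6-.5)+225,(68.5/6-.5)+200),((639.5/6-.5)+225,(160.5/6-.5)+200)]
for t in(-.1,-.02,0,.02):
    w=world(plate(t),p);print(t,proj("side",w[2]).round(2),proj("side",w[3]).round(2))
print(np.round(o0,2),np.round(o7,2))
```

```text
-0.1 [271.64 210.72] [331.14 226.13]
-0.02 [271.15 207.33] [331.21 222.75]
0 [271.01 206.51] [331.21 221.94]
0.02 [270.85 205.71] [331.2  221.15]
[[271.75 210.92]
 [331.08 226.25]] [[270.92 206.81]
 [331.58 222.56]]
```

Call:
send_rows:
  steps:
    - [[1,-0.0001,0.001,0,0],[1,-0.0001,0.001,0,0],[1,-0.0001,0.001,0,0]]

```text
t: 9.78
tcp_pos: [0.5567, 0.0338, 0.0057]
tool_rot: [-0.063, 0.703, 0.062, 0.706]
force: [1.6, -7.7, 6.5]
finger_gap: 0.416
```

```bash
python3 look.py w8; python3 meas.py w8 140
```

```text
9.775 [0.5566935  0.03384808 0.0057347 ] [ 1.61948868 -7.69971857  6.48577867] 0.4159957141856644
grip in stand [-0.05425516 -0.0004006 ] yaw 0.0022244688437946802 tilt [ 0.00440504 -0.00220608 -0.99998786]
edge [(230, np.float64(174.14705882352942)), (245, np.float64(174.3181818181818)), (260, np.float64(174.55555555555554))] [(385, np.float64(176.7948717948718)), (400, np.float64(177.3913043478261)), (415, np.float64(177.9016393442623))] heel [(295, np.float64(333.61764705882354)), (320, np.float64(334.25)), (345, np.float64(334.3255813953488))]
heel cols 280.42857142857144 359
heel width 0.03484508454364517
0.034 edge at wedge x 0.0539 => underside z from wedge 0.0304 plate top 0.0404
0.036 edge at wedge x 0.0545 => underside z from wedge 0.0303 plate top 0.0403
0.038 edge at wedge x 0.055 => underside z from wedge 0.0301 plate top 0.0401
0.04 edge at wedge x 0.0556 => underside z from wedge 0.0299 plate top 0.0399
0.042 edge at wedge x 0.0561 => underside z from wedge 0.0298 plate top 0.0398
```

Call:
send_rows:
  steps:
    - [[0.5,0,0,0,0],[0.4,0,0,0,0],[0.3,0,0,0,0],[0.15,0,0,0,0],[0,0,0,0,0],[0,0,0,0,0]]

```text
t: 10.58
tcp_pos: [0.5546, 0.0352, 0.0048]
tool_rot: [-0.062, 0.704, 0.062, 0.704]
force: [-0.6, -0.9, 0.0]
finger_gap: 0.999
```

```bash
python3 look.py w9; python3 meas.py w9 140
```

```text
10.575 [0.55457521 0.03516576 0.00484603] [-0.6451004  -0.90978676  0.02051617] 0.9992069749031713
grip in stand [-0.05262221  0.00148706] yaw 0.0011168285889711083 tilt [-7.96525488e-05  3.91379269e-05 -9.99999996e-01]
edge [(230, np.float64(178.72289156626505)), (245, np.float64(178.72727272727272)), (260, np.float64(178.88571428571427))] [(385, np.float64(181.5072463768116)), (400, np.float64(181.83544303797467)), (415, np.float64(182.2))] heel [(295, np.float64(337.25)), (320, np.float64(337.5897435897436)), (345, np.float64(337.54545454545456))]
heel cols 283.0 364
heel width 0.03563918099918589
0.034 edge at wedge x 0.0537 => underside z from wedge 0.0305 plate top 0.0405
0.036 edge at wedge x 0.0543 => underside z from wedge 0.0303 plate top 0.0403
0.038 edge at wedge x 0.0549 => underside z from wedge 0.0301 plate top 0.0401
0.04 edge at wedge x 0.0555 => underside z from wedge 0.03 plate top 0.04
0.042 edge at wedge x 0.056 => underside z from wedge 0.0298 plate top 0.0398
```

View pics/w9.png

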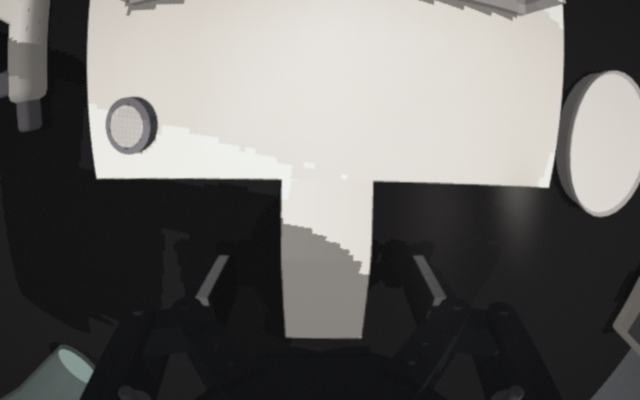

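Released; the edge now sits at wedge x = 55.5 mm (target 55) and the fingers are clear of the heel. Now I lift straight up.

Call:
send_rows:
  steps:
    - [[0,0,0,0.01,0],[0,0,0,0.03,0],[0,0,0,0.07,0],[0,0,0,0.11,0],[0,0,0,0.15,0],[0,0.003,-0.03,0.16,0],[0,0.006,-0.06,0.16,0],[0,0.009,-0.09,0.16,0]]

```text
t: 11.62
tcp_pos: [0.5637, -0.0557, 0.1661]
tool_rot: [-0.062, 0.704, 0.062, 0.705]
force: [-0.5, -0.2, 0.1]
finger_gap: 0.998
```

Call:
send_rows:
  steps:
    - [[0,0.02,-0.05,0,0],[0,0.02,-0.08,0,0],[0,0.02,-0.08,0,0],[0,0.02,-0.08,0,0],[0,0.02,-0.08,0,0]]

```text
t: 12.25
tcp_pos: [0.5832, -0.1334, 0.165]
tool_rot: [-0.062, 0.705, 0.063, 0.704]
force: [-0.1, 0.4, 0.8]
finger_gap: 0.999
```

Run:
```python
from f3 import *
s,C=wshot("w10");print(s["t"],s["tcp_pos"],s["force"])
a=manip.snapshot("top")[:,:,::-1];cv2.imwrite("pics/top10.png",a)
b=manip.snapshot("side")[:,:,::-1];cv2.imwrite("pics/side10.png",b)
cv2.imwrite("pics/s10.png",np.hstack([cv2.resize(b[185:305,220:350],None,fx=5,fy=5,interpolation=cv2.INTER_CUBIC)]))
```

```text
12.25 [ 0.58319668 -0.1334301   0.16502601] [-0.06014962  0.38841738  0.84105588]
```

View pics/top10.png

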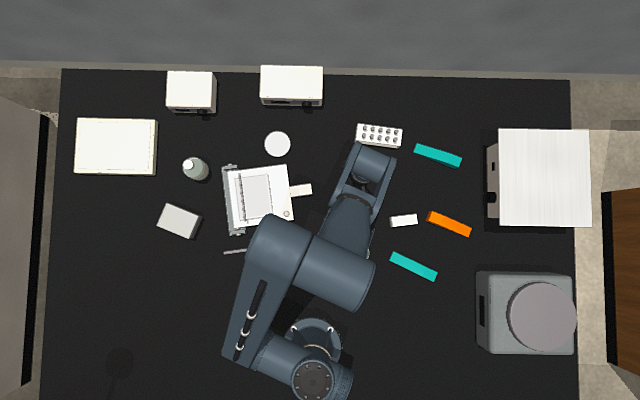

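View pics/s10.png

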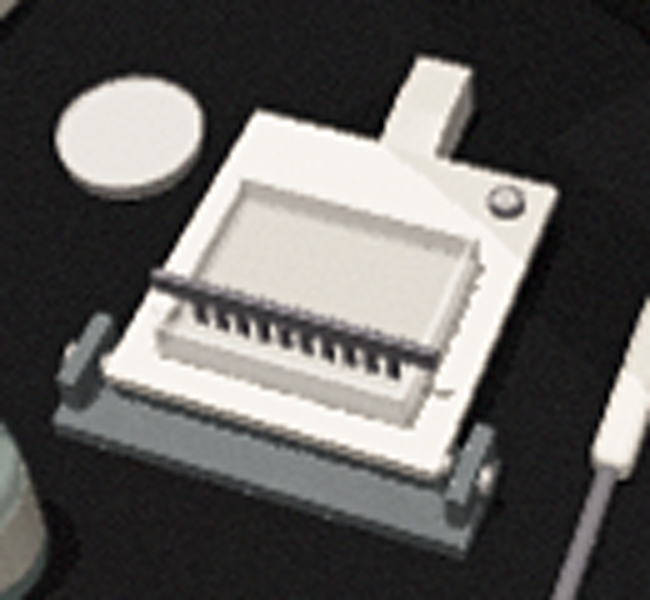

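View pics/w10.png

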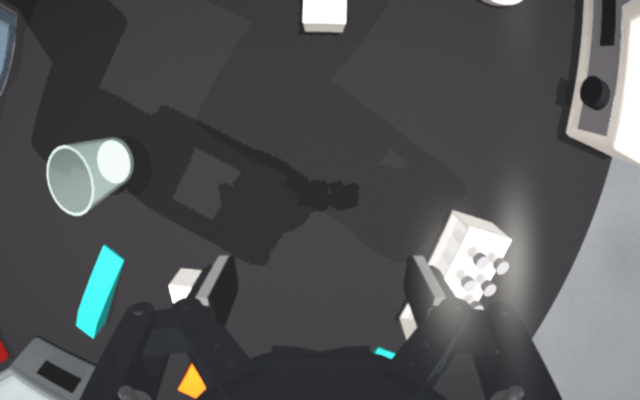

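Run:
```python
from h import *
c=lambda x,y:((x+.5)/5-.5+220,(y+.5)/5-.5+185)
for n,pts in(("side",[c(258,110),c(557,190),c(420,58),c(472,68)]),):
    P=[at(n,*q,.04)[:2] for q in pts];print(n,np.round(P,4))
    d=P[1]-P[0];print("edge",np.linalg.norm(d));nn=np.array([-d[1],d[0]])/np.linalg.norm(d)
    print("heel-edge",[(q-P[0])@nn for q in P[2:]],"heel w",np.linalg.norm(P[3]-P[2]))
# others moved?
a=cv2.imread("pics/top0.png").astype(int);b=cv2.imread("pics/top10.png").astype(int)
for nm,(u,v) in dict(dish=(277,144),bottle=(195,168),rack=(379,135),spacer=(403,220),orange=(449,223),turq=(437,155),turq2=(413,265),tipbox=(179,221)).items():
    A=a[v-14:v+14,u-14:u+14].astype(np.float32).mean(2);B=b[v-14:v+14,u-14:u+14].astype(np.float32).mean(2)
    print(nm,np.round(cv2.phaseCorrelate(A,B),2) if 0 else cv2.phaseCorrelate(A,B)[0])
a=cv2.imread("pics/side0.png").astype(np.float32).mean(2);b=cv2.imread("pics/side10.png").astype(np.float32).mean(2)
for nm,(u,v) in dict(pipette=(345,270),beaker=(393,185)).items():
    print(nm,cv2.phaseCorrelate(a[v-35:v+35,u-25:u+25].copy(),b[v-35:v+35,u-25:u+25].copy()))
print(manip.sense()["t"])
```

```text
side [[0.6455 0.1026]
 [0.4481 0.0737]
 [0.5771 0.0156]
 [0.5429 0.0079]]
edge 0.19947623394978017
heel-edge [np.float64(0.07617334254346579), np.float64(0.07885928521409533)] heel w 0.03502579044855158
dish (0.013242180788692437, -0.0006277170376112196)
bottle (0.01421150670495841, -0.029069802838456837)
rack (0.015145350580894501, -0.12794570088502333)
spacer (-0.003190880971532195, 0.05504742028880649)
orange (0.05147076830326647, -0.01858509636945449)
turq (0.09892195192052888, 0.09720067193981485)
turq2 (0.14348164416995957, -0.006135635652913862)
tipbox (0.028177455937262508, 0.012109204356381298)
pipette ((-0.055473925984678374, -0.14144185142124144), 0.9563198932011923)
beaker ((-0.04398769918806522, 0.03386227111106166), 0.8631604247623019)
12.4
```

```bash
python3 -c "
from station import manip
print(manip.sign_off())"
```

```text
the job is handed in; nothing more can be done
None
```

I gripped the white wedge by its heel and set it down flat in front of the platform. I then pushed its thin end in under the middle of the low edge until the platform was level, let go and backed the arm off. The job was handed in at about 12.4 s.

**Level:**
- After release, the wrist camera put the edge 55.5 mm along the wedge, against the ideal 55 mm. That is an edge about 30.0 mm high, or within about 0.002 rad of level.
- The side camera put the edge 77.5 mm from the back of the heel, against the ideal 77 mm.
- Before the last 1 mm of push, a coarser side-view estimate of the tilt was about -0.007 ± 0.01 rad. It agrees with level within its error; I did not repeat it afterwards.
- The arm's own position reading differed from the cameras by 1 to 2 mm.

**Other items:** All the bystanders and look-alikes shifted by less than 0.2 pixels in the images, so nothing else moved.

**Forces:** The highest force reading reported was about 8 N, while pushing.

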